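Walk the heavy specimen stage under the height gauge and take a reading

TASK

Walk the heavy white stage, with the specimen block riding on it, forward until its whole front edge is flush against the steel stop bar and it sits between the two yellow tape lines: push its two rear bumpers in turn with the closed fingertips, one bumper at a time, the left (red) one first and each at least twice, gently, never letting the stage slew more than about 25 degrees from square or the specimen slide about on it. Then press the gauge's green pad down until the sprung brass foot rests on the specimen with its spring about half compressed, and let go, leaving it there. Leave the bottle, jar and dish where they are.

Things in the scene. Friction and masses are not known exactly. Their poses are not given: they have to be found in the camera images.
- stage: heavy white flat-bottomed stage base, 150 mm deep (x), 170 wide (y), 45 high, about 1 kg (pushing takes 10 to 25 N), loose, with a black disc (110 mm across, 3 thick) on top. Origin: centre of the underside; +x to its front (towards the stop bar, away from the robot), +y left. Two rubber bumpers stand 9 mm proud of its rear face. Pushed at one bumper it turns, the other rear corner coming along about a third as far; a slanting push drags the rear sideways
- bumper_left: red rubber bumper on the stage's left rear corner: 40 mm wide, from 10 to 36 mm above the table, its middle 65 mm left of the stage's centre line. The origin of this entry is the same as the stage's; use point rear_left for its position
- bumper_right: blue rubber bumper on the stage's right rear corner, the mirror image of the red one. The origin of this entry is the same as the stage's; use point rear_right for its position
- rear_left (a point): centre of the red bumper's pushing face: 84 mm behind the stage's origin, 65 mm to its left, 23 mm up
- rear_right (a point): centre of the blue bumper's pushing face: 84 mm behind the stage's origin, 65 mm to its right, 23 mm up
- front_left (a point): middle height of the stage's left front corner: 75 mm ahead of the stage's origin, 85 mm to its left
- front_right (a point): middle height of the stage's right front corner: 75 mm ahead of the stage's origin, 85 mm to its right
- specimen_spot (a point): point on top of the stage, 48 mm above its underside and 10 mm ahead of its origin, at the centre of the black disc, where the specimen stands
- specimen: amber resin block with a fossil, 64 x 50 x 32 mm high, 0.13 kg, standing loose on the stage's black disc; its top is 80 mm above the table. Origin at the centre of its underside
- stand: fixed stand. Origin on the table, middle of the stop bar's near face; +x the way the stage must travel, +y left along the bar. Steel bar 220 mm long, 30 thick, 30 high; post 24 mm thick, 270 high, its axis 70 beyond that face. Two yellow tape lines run back from the bar, inner edges 102.5 mm off the centre line. Stage home: bumper faces 159 mm before the bar; it starts 85 to 115 mm short
- gauge (a joint): slide of the white gauge arm down the post, in m: 0 at its top, up to 0.085 pushed down. It stays where it is left (friction about 6 N). The foot touches the specimen at about 0.058
- foot (a joint): sprung brass foot under the gauge arm, in m: 0 fully extended, up to 0.014 pushed up into the arm (about 1 N to start it and 4.5 N at the end). About 0.006 to 0.007 is half compressed
- pad_top (a point): centre of the top of the green press pad on the gauge arm: a disc 40 mm across, straight above the foot, 65 mm before the stop bar's near face; 230 mm above the table when joint gauge reads 0, lower by the reading otherwise
- foot_tip (a point): underside of the brass foot, a disc 28 mm across; 92 mm below the top of the green pad when the foot is fully extended, and nearer by the reading of joint foot
- wash_bottle: white wash bottle with red cap and spout, 68 mm across, 190 mm tall, loose bystander. Origin at the centre of its underside
- jar: amber jar with a yellow cap, 52 mm across, 75 mm tall, loose bystander. Origin at the centre of its underside
- dish: closed clear dish, 94 mm across, 17 mm tall, loose bystander. Origin at the centre of its underside
Mind the look-alikes: they are no part of the job. Of the things shaped like the stage, the white one is meant. What is shaped like the specimen but pink is not meant.

How it is judged:
On the way, in this order (a step that is already met when the one before it is completed fails the run):
1. the left (red) bumper alone is pushed with the fingers, its corner having moved 15 mm (contact force between the fingers and bumper_left above 1 N and contact force between the fingers and bumper_right below 0.5 N and distance of rear_left from where it was at the start of the episode above 0.015 m), for 0.05 s.
2. then the right (blue) bumper alone, its corner having moved 20 mm (contact force between the fingers and bumper_right above 1 N and contact force between the fingers and bumper_left below 0.5 N and distance of rear_right from where it was at the start of the episode above 0.02 m), for 0.05 s.
3. then the left again, its corner having moved 45 mm from the start (contact force between the fingers and bumper_left above 1 N and contact force between the fingers and bumper_right below 0.5 N and distance of rear_left from where it was at the start of the episode above 0.045 m), for 0.05 s.
4. then the right again, its corner having moved 45 mm from the start (contact force between the fingers and bumper_right above 1 N and contact force between the fingers and bumper_left below 0.5 N and distance of rear_right from where it was at the start of the episode above 0.045 m), for 0.05 s.
5. the stage is home: both front corners within 6 mm of the stop bar, centre within 18 mm of the bay's centre line (x of each of front_left, front_right in the frame of stand above -0.006 m and y of stage in the frame of stand between -0.018 and 0.018 m), for 0.2 s.
6. the gauge foot bears on the specimen with its spring 2 to 10.5 mm compressed (value of joint foot between 0.002 and 0.0105 m and contact force between foot and specimen above 0.5 N), for 0.2 s.
At the end, for the whole second after the job is handed in: The stage lies flat and still with both front corners within 6 mm of the stop bar and its centre within 18 mm of the bay's centre line; the specimen is on it within 16 mm of its spot; the gauge's foot bears on the specimen (over 0.5 N) with its spring compressed 2 to 10.5 mm (all of step 5 and all of step 6 and horizontal distance between specimen and specimen_spot below 0.016 m and linear speed of each of stage, specimen below 0.01 m/s and angle between stage's own z axis and vertical below 0.03 rad); the robot touches nothing.
It fails at once if the stage slews more than 0.46 rad (26 degrees) from square to the stop bar (angle between the x axis of stage and the x axis of stand, either way round above 0.46 rad).
It fails at once if the stage is shoved faster than 0.3 m/s or tipped by more than 0.1 rad (linear speed of stage above 0.3 m/s or angle between stage's own z axis and vertical above 0.1 rad).
It fails at once if the specimen slides more than 16 mm off its spot (horizontal distance between specimen and specimen_spot above 0.016 m).
It fails at once if the gauge spring is driven to its end (over 13 mm) (value of joint foot above 0.013 m).
It fails at once if the bottle, jar or dish is moved more than 20 mm (distance of any of wash_bottle, jar, dish from where it was at the start of the episode above 0.02 m).
It also fails if it takes over 64 s, if anything falls off the work surface, if the arm or the gripper's body presses on something with over 40 N, if the wrist force passes 120 N, or if a joint passes its speed limit or range.

ROBOT

A 6-joint arm with a two-finger parallel gripper is mounted at the origin on the work surface. World frame = base frame: x ahead of the robot, y to its left, z up, the work surface at z = 0. Lengths are in m, angles in rad, forces in N, time in s.
With the tool pointing down it reaches from about 0.375 to 0.9 m from the base axis. Payload 3.1 kg.
Tool frame: the origin (TCP) lies on the front face of the gripper's body, between the roots of the fingers; the fingertips stand 70 mm ahead of it and the grasp point (between the pads) lies 51 mm ahead of it; z points along the fingers, y is the line along which they close (so a half turn about z gives the same grasp; the last joint's range is limited). The gripper opens to 87 mm and grips with 3 to 60 N. Pads are 19 mm wide; open, the fingers measure 117 mm over their backs; the gripper's body (75 mm by 190 mm) begins 51 mm behind the grasp point.
Start: joints at [0.93, 0.527, 1.433, -0, 1.181, -0.178], TCP at [0.278, 0.56, 0.292] pointing down, gripper open.
Joint ranges: [-3.08, 3.08], [-0.75, 2.2], [0.22, 2.44], [-1.43, 4.57], [0, 2.65], [-2.85, 2.85]. Speed limits (rad/s): [2.79, 2.79, 3.14, 3.14, 3.14, 3.14].

INTERFACE

Orientations are given as a unit quaternion [x, y, z, w].
In Python, from rig import robot, cams, ticket gives the robot as it stands. The module is installed in compiled form; this text tells all that it offers.
- The arm moves only by the shell command python3 -m crank 'ROWS' [FORCE]. ROWS is JSON, a list of rows, each a list of 7 numbers: the shift along the tool's x, y, z in cm, then the turn, a rotation vector about the tool's x, y, z in rad, then the closure, from 0 (fully open) to 1 (shut). A call has 1 to 5 rows; each row shifts and turns the commanded pose from where the row before left it, along the tool's axes as they then stand; what a row does not reach is not made up. A row lasts 1/8 s, in which the tool goes at most 62.5 mm and 10.7 degrees, less where a joint would pass 70% of its speed; a pose out of reach is approached as far as the arm can. A call is refused whole if a number of a shift passes 6.25 or a number of a turn 0.188, either way. A call with a gripper value outside its range is refused whole. The fingers move at their own pace and stop on an object; FORCE is the grip in N (left out, the last holds). Time passes only in rows, so rows that do not move let the fingers close. It gives the time, the measured TCP pose, the force, the opening and the grip force at its end, in the units of the state.
- robot.get_obs(): the state, without advancing time (a new reading comes with each control period).
- cams.camera(name): name is "scene" or "top" or "wrist"; returns the picture (384x512x3 uint8, red, green, blue); there is no depth.
- cams.camera_info(name): a dict with "intrinsics" (3x3 intrinsics, pixels), "pose" (4x4, takes a point from camera to world coordinates). Camera axes: x right, y down, z forward; pixel columns grow to the right and rows downward; lengths in m; the calibration is good to about 2 mm. A picture is of the moment at which its call begins: read the wrist's pose just before it. camera_info takes no time and is no camera call; for the wrist camera it gives the pose at the moment of the call.
- ticket.hand_in(): hands the job in; it is judged then, once.
The state is a dict: "time": time; "q": joint angles; "joint_velocities": joint speeds; "joint_torque": joint torques, N m; "position": TCP position; "tool_rot": TCP orientation; "ft_force": force on the tool from outside, world axes, zero at the start; "moment": the same for the moment, N m; "grip_width": finger opening in m; "grip_force": force on a finger pad.
Only numpy, scipy, OpenCV 4.12 (cv2) and the standard library are available. Lean on these libraries where they do the work, as an engineer would, in place of code of your own. Each camera call takes 0.05 s, during which the arm holds its last target. There are 200 camera calls.

## Working session

There is one attempt and no reset: what is moved stays moved. The work goes in short steps, Python scripts to look and compute and a shell command to move; the robot and the scene stay as the last step left them, time stands still between calls to the robot, and variables do not carry over. Pictures are saved under pics/ and viewed, at most 10 in all, crops included, and the job is handed in when it is done.

```bash
mkdir -p pics; python3 - <<'E'
from rig import robot,cams
import cv2
o=robot.get_obs()
for k in("time","position","tool_rot","grip_width","ft_force"):print(k,o[k])
for n in("scene","top"):
    i=cams.camera_info(n);print(n,i["intrinsics"],i["pose"])
    cv2.imwrite(f"pics/{n}1.png",cams.camera(n)[:,:,::-1])
E
```

```text
time 0.0
position [0.27808021 0.5590829  0.29127058]
tool_rot [ 2.28837955e-01  9.73463924e-01 -9.94777061e-04 -4.35528728e-04]
grip_width 0.08716381661408763
ft_force [-0.05849012 -0.10818403 -1.11674274]
scene [[366.36355032   0.         249.05847832]
 [  0.         366.36355032 187.63465766]
 [  0.           0.           1.        ]] [[-0.64372769  0.63628498 -0.4251542   0.98959584]
 [ 0.76522314  0.54025783 -0.35007859  0.41415886]
 [ 0.00694314 -0.55069311 -0.83467891  1.04200877]
 [ 0.          0.          0.          1.        ]]
top [[489.88410466   0.         252.26608886]
 [  0.         489.88410466 190.10103616]
 [  0.           0.           1.        ]] [[ 1.69121780e-02 -9.79010727e-01  2.03105820e-01  2.92119576e-01]
 [-9.99856161e-01 -1.62996861e-02  4.68808742e-03  4.75747533e-02]
 [-1.27912677e-03 -2.03155891e-01 -9.79145570e-01  1.31351209e+00]
 [ 0.00000000e+00  0.00000000e+00  0.00000000e+00  1.00000000e+00]]
```

```bash
python3 -c "
import cv2
a=cv2.imread('pics/top1.png');cv2.imwrite('pics/top1b.png',cv2.resize(a,(800,600),interpolation=cv2.INTER_CUBIC))"
```

```text
(no output)
```

View pics/scene1.png

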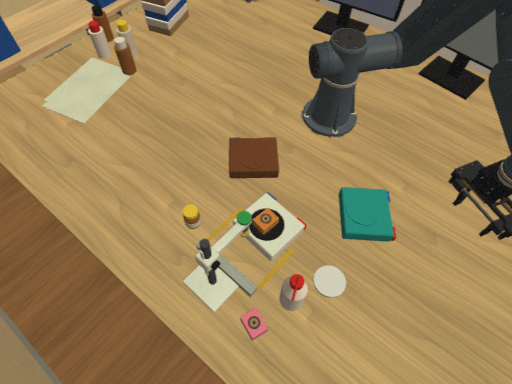

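View pics/top1b.png

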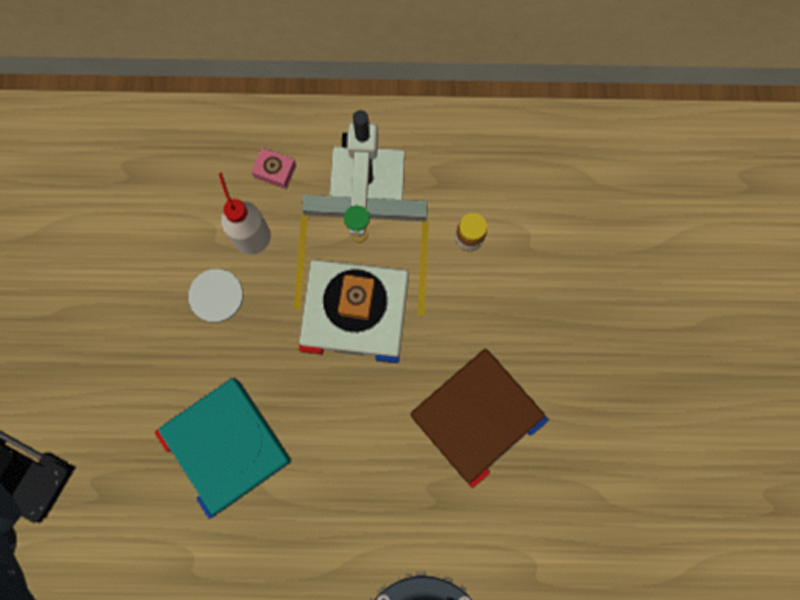

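The white stage is at about (355,308) in the enlarged top view, with the amber block on its black disc. The teal stage (225,448) and the brown one (480,415) are look-alikes, as is the pink block (274,167). The white one with the black disc, between the tapes, fits the description. I'll confirm it in an enlarged crop.

```bash
cat > h.py <<'E'
import numpy as np,cv2
from rig import robot,cams
def px(n,u,v,z,info=None):
    i=info or cams.camera_info(n);K=i["intrinsics"];P=np.array(i["pose"])
    d=P[:3,:3]@np.linalg.inv(K)@[u,v,1];return P[:3,3]+d*(z-P[2,3])/d[2]
def proj(n,p,info=None):
    i=info or cams.camera_info(n);P=np.array(i["pose"]);c=P[:3,:3].T@(np.array(p)-P[:3,3]);q=i["intrinsics"]@c;return q[:2]/q[2]
def crop(n,u0,v0,w,h,s,f):
    im=cams.camera(n)[:,:,::-1];cv2.imwrite(f"pics/{f}.png",cv2.resize(im[v0:v0+h,u0:u0+w],None,fx=s,fy=s,interpolation=cv2.INTER_CUBIC))
E
python3 -c "
from h import *
crop('top',180,118,110,118,5,'c1')"
```

```text
(no output)
```

View pics/c1.png

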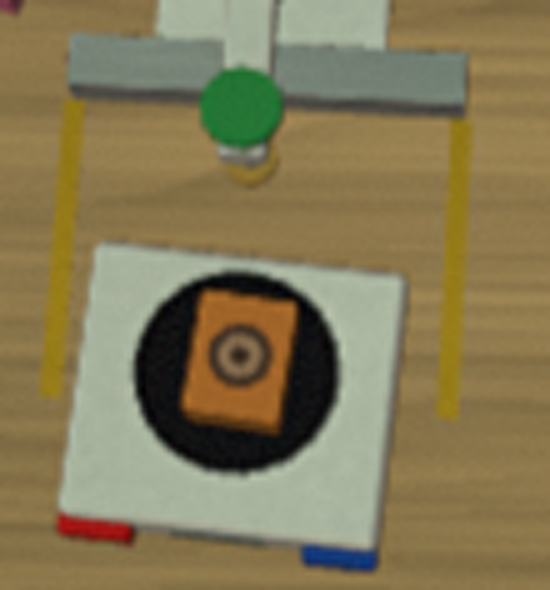

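The crop confirms it: white stage, black disc, amber block. Top corners are FL (97,243), FR (405,275), RR (376,549) and RL (60,513). The near top edge of the bar runs from (69,88) to (465,104), and the pad is at (241,107).

```bash
cat >> h.py <<'E'
def C(u,v,z,n='top'): return px(n,180+u/5-.4,118+v/5-.4,z)
E
python3 - <<'E'
from h import *
S=[C(*p,.045)[:2] for p in((97,243),(405,275),(376,549),(60,513))]
print(np.round(S,4)); c=np.mean(S,0)
x=(S[0]+S[1]-S[2]-S[3]); th=np.arctan2(x[1],x[0]);y=S[0]+S[3]-S[1]-S[2];print('stage c',c,'yaw',np.degrees(th),np.degrees(np.arctan2(-y[0],y[1])),'size',np.linalg.norm(x)/2,np.linalg.norm(y)/2)
b=[C(69,88,.03)[:2],C(465,104,.03)[:2]];print('bar',b,np.linalg.norm(b[0]-b[1]))
d=b[0]-b[1];ps=np.arctan2(-d[0],d[1]);print('stand',np.mean(b,0),np.degrees(ps))
t=[C(*p,0)[:2] for p in((83,100),(62,396),(452,122),(438,416))];print('tape',np.round(t,4));print([np.degrees(np.arctan2(*(t[i]-t[i+1])[::-1])) for i in(0,2)])
print('pad',C(241,107,.23))
s=np.array([C(*p,.08)[:2] for p in((201,291),(298,300),(281,433-12),(184,413))]);print('spec',s.mean(0))
R=lambda a:np.array([[np.cos(a),-np.sin(a)],[np.sin(a),np.cos(a)]])
for k,l in(('rl',[-.084,.065]),('rr',[-.084,-.065]),('spot',[.01,0])):
    w=c+R(th)@l;print(k,w,'in stand',R(ps).T@(w-np.mean(b,0)))
E
```

```text
[[0.6181 0.1971]
 [0.6032 0.0323]
 [0.4562 0.0454]
 [0.4723 0.2107]]
stage c [0.53746656 0.12134911] yaw -5.224839360717067 -5.3645415118820745 size 0.1470039830579929 0.1657961587491513
bar [array([0.70928501, 0.21758786]), array([7.03710943e-01, 5.45457181e-04])] 0.21711396658332552
stand [0.70649797 0.10906666] -1.4711419256417257
tape [[0.7121 0.2134]
 [0.5432 0.2181]
 [0.7027 0.0066]
 [0.5355 0.0127]]
[np.float64(-1.5891598808129481), np.float64(-2.0664530236022203)]
pad [0.63642217 0.11128508 0.23      ]
spec [0.55039363 0.11647364]
rl [0.45973476 0.19372844] in stand [-0.24885544  0.07829861]
rr [0.4478964  0.06426858] in stand [-0.25736622 -0.0514225 ]
spot [0.54742501 0.12043846] in stand [-0.15931249  0.00728411]
```

```bash
python3 -m crank '[[-4,-4,0,0,0,-0.145,1],[-4,-4,0,0,0,-0.145,1],[-2,-5,0,0,0,-0.144,1],[0,-5,0,0,0,0,1],[0,-5,0,0,0,0,1]]' 20; cat >>h.py <<'E'
from scipy.spatial.transform import Rotation as Ro
# stand frame
O=np.array([.7065,.109]);PS=np.radians(-1.6)
RS=np.array([[np.cos(PS),-np.sin(PS)],[np.sin(PS),np.cos(PS)]])
def st():
    o=robot.get_obs();p=o["position"];T=Ro.from_quat(o["tool_rot"]).as_matrix()
    print('t',round(o["time"],2),'tcp stand',np.round(np.r_[RS.T@(p[:2]-O),p[2]]*1000,1),'F',np.round(RS.T@o["ft_force"][:2],1),round(o["ft_force"][2],1),'toolx yaw err',np.degrees(np.arctan2(-T[1,0],-T[0,0])-PS).round(2),'tilt',T[:2,2].round(4))
E
python3 -c "
from h import *
st()
for p in((250,248),(470,243),(215,295),(290,460),(236,380),(412,415)):print(p,RS.T@(px('top',p[0]/1.5625,p[1]/1.5625,0.0)[:2]-O))"
```

```text
time: 0.78
position: [0.3303, 0.3011, 0.2921]
tool_rot: [0.014, 1.0, -0.0, 0.0]
ft_force: [0.7, -0.3, 0.3]
grip_width: 0.0449
grip_force: 0.0
t 0.78 tcp stand [-381.5  181.6  292.1] F [ 0.7 -0.3] 0.3 toolx yaw err 0.01 tilt [ 0.0001 -0.0002]
(250, 248) [-0.06285582  0.20078303]
(470, 243) [-0.03627358 -0.18940659]
(215, 295) [-0.15068672  0.25504251]
(290, 460) [-0.42723262  0.10308918]
(236, 380) [-0.29753237  0.2053121 ]
(412, 415) [-0.34336578 -0.09850427]
```

```bash
python3 -m crank '[[-4.6,-5.2,0,0,0,0,1],[-4.6,-5.2,0,0,0,0,1],[0,0,6,0,0,0,1],[0,0,6,0,0,0,1],[0,0,6,0,0,0,1]]'; python3 -m crank '[[0,0,2.9,0,0,0,1],[0,0,0,0,0,0,1]]'; python3 -c "
from h import *
st()
crop('top',180,118,110,118,5,'c2')"
```

```text
time: 1.4
position: [0.4113, 0.2066, 0.1109]
tool_rot: [0.014, 1.0, 0.0, 0.001]
ft_force: [-0.1, -0.7, -0.2]
grip_width: 0.0018
grip_force: 0.0
time: 1.65
position: [0.4094, 0.2065, 0.0813]
tool_rot: [0.014, 1.0, -0.001, -0.003]
ft_force: [0.3, -0.3, -0.1]
grip_width: 0.0003
grip_force: 0.0
t 1.65 tcp stand [-299.7   89.2   81.3] F [ 0.3 -0.3] -0.1 toolx yaw err -0.01 tilt [-0.0053 -0.0012]
```

View pics/c2.png

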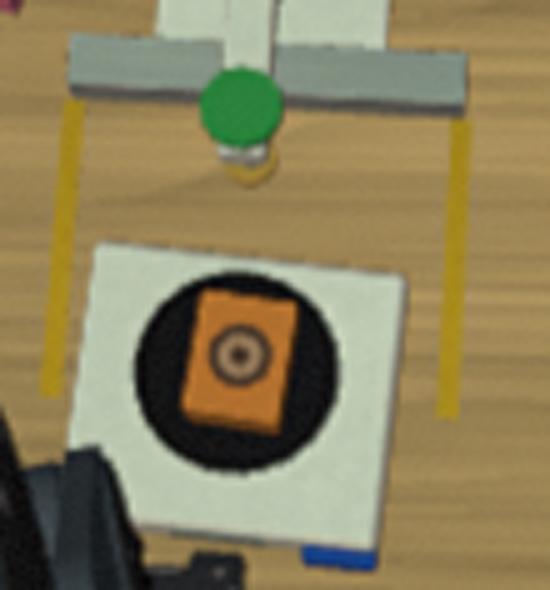

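```bash
python3 -m crank '[[-1.5,-0.9,0,0,0,0,1],[-1.3,0,0,0,0,0,1],[-0.6,0,0,0,0,0,1],[-0.6,0,0,0,0,0,1]]';python3 -c "
from h import *
st()"; python3 -m crank '[[-0.6,0,0,0,0,0,1],[-0.6,0,0,0,0,0,1]]';python3 -c "
from h import *
st()"
```

```text
time: 2.2
position: [0.451, 0.1967, 0.0838]
tool_rot: [0.014, 1.0, 0.0, 0.0]
ft_force: [-0.8, 0.1, -0.2]
grip_width: 0.0004
grip_force: 1.5
t 2.2 tcp stand [-257.8   80.6   83.8] F [-0.8  0.1] -0.2 toolx yaw err -0.01 tilt [0.001  0.0002]
time: 2.45
position: [0.4559, 0.1965, 0.0829]
tool_rot: [0.014, 1.0, -0.001, -0.007]
ft_force: [-9.3, 4.0, 6.6]
grip_width: 0.0006
grip_force: 5.0
t 2.45 tcp stand [-252.9   80.4   82.9] F [-9.4  3.8] 6.6 toolx yaw err -0.03 tilt [-0.0148 -0.0013]
```

```bash
python3 -m crank '[[-0.6,0,0,0,0,0,1],[-0.6,0,0,0,0,0,1],[-0.6,0,0,0,0,0,1],[-0.5,0,0,0,0,0,1]]';python3 -c "
from h import *
st()
crop('top',180,118,110,118,5,'c3')"
```

```text
time: 2.95
position: [0.4799, 0.1964, 0.0829]
tool_rot: [0.014, 1.0, -0.0, -0.006]
ft_force: [-8.1, 4.7, 5.7]
grip_width: 0.0006
grip_force: 4.6
t 2.95 tcp stand [-228.9   81.    82.9] F [-8.3  4.5] 5.7 toolx yaw err -0.01 tilt [-0.0123 -0.0005]
```

View pics/c3.png

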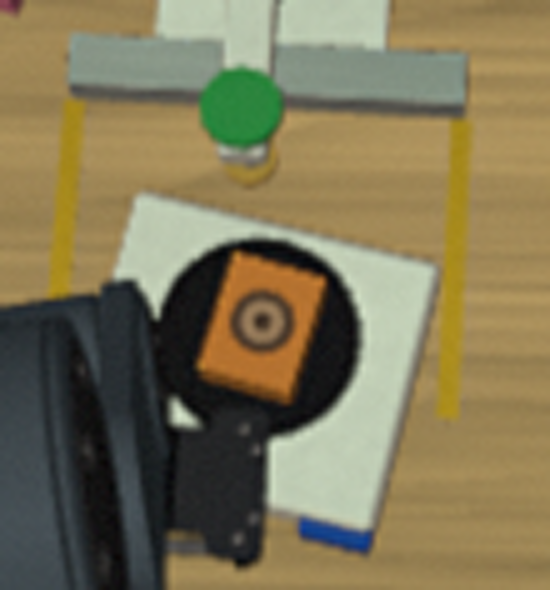

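FL is at (138,193), FR at (438,265) and RR at (372,531). The stage has turned clockwise and the blue bumper is clear.

```bash
cat >>h.py <<'E'
L={'FL':(.075,.085),'FR':(.075,-.085),'RR':(-.075,-.085),'RL':(-.075,.085)}
def fit(**k):
    A=np.array([L[n] for n in k]);B=np.array([RS.T@(C(*k[n],.045)[:2]-O) for n in k])
    a0,b0=A.mean(0),B.mean(0);a,b=A-a0,B-b0
    th=np.arctan2((a[:,0]*b[:,1]-a[:,1]*b[:,0]).sum(),(a*b).sum())
    r=np.array([[np.cos(th),-np.sin(th)],[np.sin(th),np.cos(th)]]);c=b0-r@a0
    print('stage c',(c*1000).round(1),'yaw',th.round(3),'res mm',np.abs((A@r.T+c-B)*1000).max().round(1))
    for n,l in dict(L,rl=(-.084,.065),rr=(-.084,-.065),spot=(.01,0)).items():print(n,((r@l+c)*1000).round(1),end=' ')
    print();return c,th
E
python3 -c "
from h import *
fit(FL=(97,243),FR=(405,275),RR=(376,549),RL=(60,513))
fit(FL=(138,193),FR=(438,265),RR=(372,531))"
```

```text
stage c [-169.3    7.6] yaw -0.065 res mm 2.4
FL [-89.   87.6] FR [-100.  -82.] RR [-249.6  -72.4] RL [-238.7   97.3] rl [-248.9   77.9] rr [-257.3  -51.8] spot [-159.3    7. ] 
stage c [-150.9   -0.5] yaw -0.2 res mm 2.5
FL [-60.6  68. ] FR [-94.3 -98.7] RR [-241.3  -68.9] RL [-207.6   97.7] rl [-220.4   79.9] rr [-246.1  -47.5] spot [-141.1   -2.5]
```

```bash
python3 -m crank '[[2,0,0,0,0,0,1],[3,0,0,0,0,0,1],[1.0,-4.3,0,0,0,0,1],[0,-4.5,0,0,0,0,1],[0,-4.3,0,0,0,0,1]]';python3 -m crank '[[0,0,0,0,0,0,1]]';python3 -c "
from h import *
st()"
```

```text
time: 3.62
position: [0.4217, 0.0656, 0.0833]
tool_rot: [0.013, 1.0, -0.0, 0.0]
ft_force: [-0.1, 0.5, 0.2]
grip_width: 0.0004
grip_force: 0.0
time: 3.75
position: [0.4221, 0.0644, 0.0832]
tool_rot: [0.016, 1.0, -0.0, 0.0]
ft_force: [0.6, 0.1, -0.5]
grip_width: 0.0005
grip_force: 0.0
t 3.75 tcp stand [-283.   -52.6   83.2] F [0.6 0.1] -0.5 toolx yaw err -0.27 tilt [ 0.0002 -0.0001]
```

```bash
python3 -m crank '[[-1.3,0.4,0,0,0,0,1],[-0.7,0,0,0,0,0,1],[-0.6,0,0,0,0,0,1],[-0.6,0,0,0,0,0,1],[-0.6,0,0,0,0,0,1]]';python3 -m crank '[[-0.7,0,0,0,0,0,1],[-0.7,0,0,0,0,0,1],[-0.7,0,0,0,0,0,1],[-0.7,0,0,0,0,0,1],[-0.5,0,0,0,0,0,1]]';python3 -c "
from h import *
st()
crop('top',180,118,110,118,5,'c4')"
```

```text
time: 4.38
position: [0.4532, 0.0705, 0.0828]
tool_rot: [0.013, 1.0, 0.0, -0.008]
ft_force: [-9.6, -2.4, 3.9]
grip_width: 0.0004
grip_force: 4.0
time: 5.0
position: [0.4876, 0.0689, 0.0827]
tool_rot: [0.013, 1.0, 0.0, -0.006]
ft_force: [-7.6, -2.9, 5.1]
grip_width: 0.0005
grip_force: 3.9
t 5.0 tcp stand [-217.7  -46.2   82.7] F [-7.5 -3.1] 5.1 toolx yaw err 0.08 tilt [-0.013   0.0003]
```

View pics/c4.png

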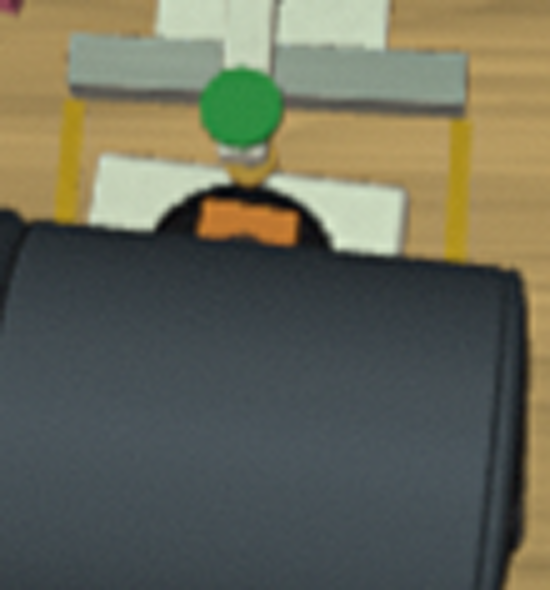

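FL is at (100,154) and FR at (406,189). The stage is nearly square again.

```bash
python3 -c "
from h import *
fit(FL=(100,154),FR=(406,189))"; python3 -m crank '[[2,0,0,0,0,0,1],[2,0,0,0,0,0,1],[0.5,4.2,0,0,0,0,1],[0,4.3,0,0,0,0,1],[0,4.3,0,0,0,0,1]]';python3 -m crank '[[0,0,0,0,0,0,1]]';python3 -c "
from h import *
st()"
```

```text
stage c [-122.3   10.1] yaw -0.074 res mm 2.1
FL [-41.3  89.3] FR [-53.8 -80.2] RR [-203.3  -69.2] RL [-190.9  100.3] rl [-201.3   81.1] rr [-210.9  -48.6] spot [-112.3    9.3] 
time: 5.68
position: [0.4515, 0.1993, 0.0832]
tool_rot: [0.014, 1.0, 0.0, 0.0]
ft_force: [0.4, -0.4, -0.7]
grip_width: 0.0005
grip_force: 0.0
time: 5.8
position: [0.4515, 0.2006, 0.0833]
tool_rot: [0.011, 1.0, 0.0, 0.001]
ft_force: [0.6, -0.6, 0.9]
grip_width: 0.0006
grip_force: 0.0
t 5.8 tcp stand [-257.5   84.4   83.3] F [ 0.6 -0.6] 0.9 toolx yaw err 0.31 tilt [0.0019 0.0005]
```

```bash
python3 -m crank '[[-2,0,0,0,0,0,1],[-1.6,0,0,0,0,0,1],[-0.7,0,0,0,0,0,1],[-0.5,0,0,0,0,0,1],[-0.5,-0.2,0,0,0,0,1]]';python3 -m crank '[[-0.6,-0.25,0,0,0,0,1],[-0.6,-0.25,0,0,0,0,1],[-0.6,-0.25,0,0,0,0,1]]';python3 -c "
from h import *
st()
crop('top',180,118,110,118,5,'c5')"
```

```text
time: 6.42
position: [0.5013, 0.1943, 0.0828]
tool_rot: [0.015, 1.0, 0.0, -0.004]
ft_force: [-6.4, 5.2, 2.8]
grip_width: 0.0005
grip_force: 3.7
time: 6.8
position: [0.5168, 0.1868, 0.0826]
tool_rot: [0.014, 1.0, 0.0, -0.006]
ft_force: [-7.0, 4.5, 2.9]
grip_width: 0.0005
grip_force: 3.9
t 6.8 tcp stand [-191.8   72.5   82.6] F [-7.2  4.3] 2.9 toolx yaw err -0.03 tilt [-0.012   0.0002]
```

View pics/c5.png

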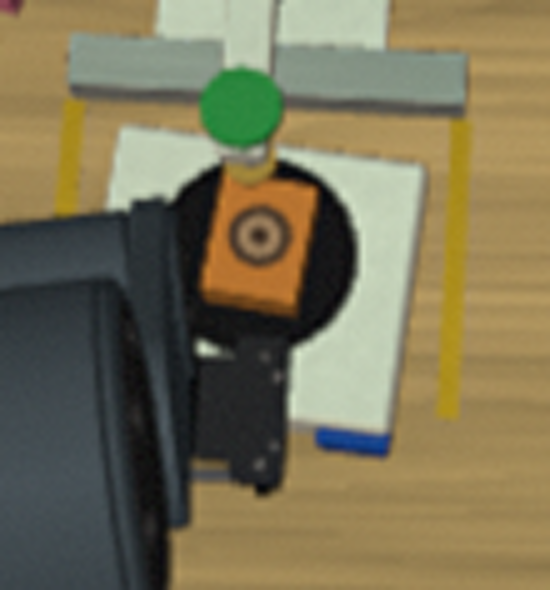

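FL is at (121,126), FR at (426,167) and RR at (391,434). The slanted push moved the stage right, as intended.

```bash
python3 -c "
from h import *
fit(FL=(121,126),FR=(426,167),RR=(391,434))"; python3 -m crank '[[2,0,0,0,0,0,1],[2,0,0,0,0,0,1],[0.5,-4.3,0,0,0,0,1],[0,-4.4,0,0,0,0,1],[0,-4.2,0,0,0,0,1]]';python3 -m crank '[[0,0,0,0,0,0,1]]';python3 -c "
from h import *
st()"
```

```text
stage c [-106.8    1.4] yaw -0.091 res mm 2.2
FL [-24.3  79.2] FR [-39.9 -90.1] RR [-189.2  -76.4] RL [-173.7   92.9] rl [-184.5   73.8] rr [-196.4  -55.7] spot [-96.8   0.5] 
time: 7.48
position: [0.473, 0.0574, 0.0833]
tool_rot: [0.014, 1.0, -0.0, -0.0]
ft_force: [0.9, -0.2, 0.2]
grip_width: -0.0001
grip_force: 0.0
time: 7.6
position: [0.4735, 0.0561, 0.0833]
tool_rot: [0.016, 1.0, -0.0, -0.0]
ft_force: [0.2, 0.5, -0.6]
grip_width: 0.0006
grip_force: 0.0
t 7.6 tcp stand [-231.5  -59.3   83.3] F [0.2 0.5] -0.6 toolx yaw err -0.26 tilt [-0.0003 -0.0001]
```

```bash
python3 -m crank '[[-1.6,0.2,0,0,0,0,1],[-0.8,0,0,0,0,0,1],[-0.6,0,0,0,0,0,1],[-0.6,0,0,0,0,0,1],[-0.6,0,0,0,0,0,1]]';python3 -m crank '[[-0.6,0,0,0,0,0,1],[-0.6,0,0,0,0,0,1]]';python3 -c "
from h import *
st()
crop('top',180,118,110,118,5,'c6')"
```

```text
time: 8.22
position: [0.5093, 0.0601, 0.0826]
tool_rot: [0.013, 1.0, 0.0, -0.008]
ft_force: [-8.9, -4.8, 4.8]
grip_width: 0.0002
grip_force: 4.2
time: 8.48
position: [0.5218, 0.0595, 0.0826]
tool_rot: [0.013, 1.0, -0.0, -0.007]
ft_force: [-8.0, -4.2, 4.4]
grip_width: 0.0007
grip_force: 4.1
t 8.47 tcp stand [-183.3  -54.7   82.6] F [-7.9 -4.4] 4.4 toolx yaw err 0.09 tilt [-0.014   0.0002]
```

```bash
python3 -m crank '[[2,0,0,0,0,0,1],[2,0,0,0,0,0,1],[0.5,4.2,0,0,0,0,1],[0,4.3,0,0,0,0,1],[0,4.2,0,0,0,0,1]]';python3 -c "
from h import *
st()"
```

```text
time: 9.15
position: [0.4857, 0.1889, 0.0832]
tool_rot: [0.014, 1.0, 0.0, -0.0]
ft_force: [0.5, 0.2, -0.1]
grip_width: 0.0003
grip_force: 0.0
t 9.15 tcp stand [-222.9   73.7   83.2] F [0.5 0.2] -0.1 toolx yaw err 0.02 tilt [-0.0001  0.    ]
```

View pics/c6.png

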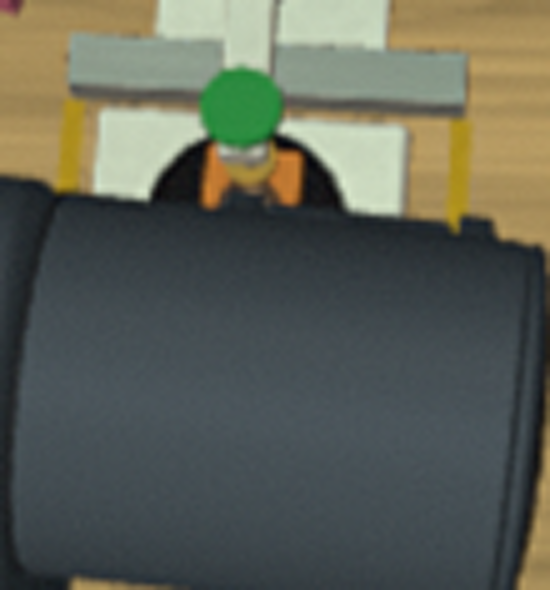

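```bash
python3 -c "
from h import *
fit(FL=(99,110),FR=(408,127))"; python3 -m crank '[[-1.6,0.4,0,0,0,0,1],[-1.0,0,0,0,0,0,1],[-0.6,0,0,0,0,0,1],[-0.6,0,0,0,0,0,1]]';python3 -c "
from h import *
st()"; python3 -m crank '[[-0.6,-0.25,0,0,0,0,1],[-0.5,-0.25,0,0,0,0,1],[-0.3,-0.2,0,0,0,0,1]]';python3 -c "
from h import *
st()"
```

```text
stage c [-92.8   6.8] yaw -0.013 res mm 1.4
FL [-16.7  90.8] FR [-18.9 -79.2] RR [-168.9  -77.3] RL [-166.7   92.7] rl [-176.    72.8] rr [-177.6  -57.1] spot [-82.8   6.6] 
time: 9.65
position: [0.5241, 0.1895, 0.0831]
tool_rot: [0.014, 1.0, -0.0, -0.001]
ft_force: [0.2, 0.3, -0.6]
grip_width: 0.0012
grip_force: 0.0
t 9.65 tcp stand [-184.6   75.4   83.1] F [0.2 0.3] -0.6 toolx yaw err -0.06 tilt [-0.0011 -0.0002]
time: 10.02
position: [0.534, 0.1829, 0.0824]
tool_rot: [0.015, 1.0, 0.0, -0.005]
ft_force: [-6.3, 4.2, 0.8]
grip_width: 0.0008
grip_force: 3.1
t 10.03 tcp stand [-174.5   69.    82.4] F [-6.4  4. ] 0.8 toolx yaw err -0.07 tilt [-0.0101  0.0003]
```

```bash
python3 -m crank '[[2,0,0,0,0,0,1],[1.5,0,0,0,0,0,1],[0.5,-4.3,0,0,0,0,1],[0,-4.3,0,0,0,0,1],[0,-4.0,0,0,0,0,1]]';python3 -m crank '[[-1.4,0,0,0,0,0,1],[-0.6,0,0,0,0,0,1],[-0.6,0,0,0,0,0,1]]';python3 -c "
from h import *
st()"; python3 -m crank '[[-0.6,0,0,0,0,0,1],[-0.5,0,0,0,0,0,1]]';python3 -c "
from h import *
st()"
```

```text
time: 10.65
position: [0.4943, 0.0567, 0.0834]
tool_rot: [0.014, 1.0, -0.0, 0.0]
ft_force: [0.8, -0.1, 0.1]
grip_width: 0.0005
grip_force: 0.0
time: 11.02
position: [0.5208, 0.0582, 0.0833]
tool_rot: [0.013, 1.0, 0.0, 0.0]
ft_force: [0.4, 0.0, 0.5]
grip_width: 0.0006
grip_force: 0.0
t 11.03 tcp stand [-184.2  -55.9   83.3] F [0.4 0.1] 0.5 toolx yaw err 0.09 tilt [0.0001 0.0001]
time: 11.28
position: [0.529, 0.0579, 0.083]
tool_rot: [0.013, 1.0, 0.0, -0.004]
ft_force: [-7.8, 0.1, 5.6]
grip_width: 0.0006
grip_force: 4.1
t 11.28 tcp stand [-176.  -56.   83.] F [-7.8 -0.1] 5.6 toolx yaw err 0.09 tilt [-0.0071  0.0005]
```

Continue in small steps, watching for the stop.

```bash
python3 -m crank '[[-0.4,0,0,0,0,0,1],[-0.3,0,0,0,0,0,1]]' | sed -n '1,4p'; python3 -m crank '[[-0.3,0,0,0,0,0,1]]'| sed -n '1,4p';python3 -m crank '[[-0.3,0,0,0,0,0,1]]'| sed -n '1,4p'; python3 -c "
from h import *
st()"
```

```text
time: 11.52
position: [0.5328, 0.0573, 0.0827]
tool_rot: [0.013, 1.0, 0.0, -0.007]
ft_force: [-10.3, -3.8, 5.4]
time: 11.65
position: [0.5356, 0.0571, 0.0826]
tool_rot: [0.013, 1.0, -0.0, -0.007]
ft_force: [-9.4, -3.5, 5.5]
time: 11.78
position: [0.5373, 0.0571, 0.0825]
tool_rot: [0.013, 1.0, 0.0, -0.009]
ft_force: [-14.0, -4.5, 10.0]
t 11.78 tcp stand [-167.7  -56.6   82.5] F [-13.9  -4.9] 10.0 toolx yaw err 0.14 tilt [-0.0179  0.0003]
```

```bash
python3 -m crank '[[-0.3,0,0,0,0,0,1]]'| sed -n '2,4p'; python3 -m crank '[[2,0,0,0,0,0,1],[1.5,0,0,0,0,0,1],[0,4.2,0,0,0,0,1],[0,4.3,0,0,0,0,1],[0,4.1,0,0,0,0,1]]';python3 -m crank '[[-1.4,0,0,0,0,0,1],[-0.7,0,0,0,0,0,1],[-0.4,0,0,0,0,0,1]]';python3 -c "
from h import *
st()"; python3 -m crank '[[-0.4,0,0,0,0,0,1],[-0.3,0,0,0,0,0,1]]';python3 -c "
from h import *
st()"
```

```text
position: [0.5377, 0.0572, 0.0824]
tool_rot: [0.013, 1.0, 0.0, -0.012]
ft_force: [-17.7, -4.4, 12.8]
time: 12.52
position: [0.5161, 0.1851, 0.0833]
tool_rot: [0.014, 1.0, 0.0, 0.0]
ft_force: [-0.1, -0.5, 0.7]
grip_width: 0.0005
grip_force: 0.0
time: 12.9
position: [0.5378, 0.1822, 0.0827]
tool_rot: [0.015, 1.0, -0.0, -0.005]
ft_force: [-9.4, 3.4, 5.1]
grip_width: 0.0005
grip_force: 4.4
t 12.9 tcp stand [-170.7   68.5   82.7] F [-9.5  3.1] 5.1 toolx yaw err -0.09 tilt [-0.0094  0.    ]
time: 13.15
position: [0.5409, 0.1821, 0.0821]
tool_rot: [0.015, 1.0, -0.0, -0.009]
ft_force: [-12.4, 6.9, 5.3]
grip_width: 0.0001
grip_force: 6.1
t 13.15 tcp stand [-167.6   68.5   82.1] F [-12.6   6.5] 5.3 toolx yaw err -0.15 tilt [-0.0179  0.0003]
```

```bash
python3 -m crank '[[-0.3,0,0,0,0,0,1]]'| sed -n '2,4p';python3 -m crank '[[-0.3,0,0,0,0,0,1]]'| sed -n '2,4p'; python3 -m crank '[[2,0,0,0,0,0,1],[1.5,0,0,0,0,0,1],[0,-4.2,0,0,0,0,1],[0,-4.3,0,0,0,0,1],[0,-4.1,0,0,0,0,1]]'|sed -n '2,4p';python3 -m crank '[[-1.4,0,0,0,0,0,1],[-0.7,0,0,0,0,0,1],[-0.4,0,0,0,0,0,1],[-0.3,0,0,0,0,0,1]]'|sed -n '2,4p';python3 -m crank '[[-0.3,0,0,0,0,0,1]]'; python3 -c "
from h import *
st()"
```

```text
position: [0.5426, 0.1823, 0.0819]
tool_rot: [0.015, 1.0, 0.0, -0.011]
ft_force: [-16.4, 8.2, 9.1]
position: [0.543, 0.1823, 0.082]
tool_rot: [0.015, 1.0, -0.0, -0.014]
ft_force: [-20.1, 8.6, 14.8]
position: [0.5158, 0.0553, 0.0833]
tool_rot: [0.014, 1.0, -0.0, 0.001]
ft_force: [1.0, 0.4, -0.6]
position: [0.5376, 0.0577, 0.0825]
tool_rot: [0.013, 1.0, -0.0, -0.008]
ft_force: [-11.7, -5.1, 6.9]
time: 14.65
position: [0.538, 0.0579, 0.0823]
tool_rot: [0.012, 1.0, 0.0, -0.011]
ft_force: [-15.7, -4.6, 9.4]
grip_width: 0.0006
grip_force: 7.9
t 14.65 tcp stand [-167.   -55.8   82.3] F [-15.6  -5. ] 9.4 toolx yaw err 0.2 tilt [-0.0214  0.0004]
```

```bash
python3 -m crank '[[2.5,0,0,0,0,0,1],[3,0,0,0,0,0,1],[1,-4,-5.5,0,0,0,1],[0,-5.5,-5.5,0,0,0,1],[0,-5.5,-5.5,0,0,0,1]]'|sed -n '2,4p';python3 -m crank '[[0,-5.5,-5,0,0,0,1],[0,-5.5,-4,0,0,0,1],[0,-3,-2,0,0,0,1]]'|sed -n '1,4p'; python3 - <<'E'
from h import *
st()
a=cams.camera('top')[118:236,180:290,::-1];b=cams.camera('scene')[175:275,185:305,::-1]
a=cv2.resize(a,(396,425),interpolation=2);b=cv2.resize(b,(400,333),interpolation=2)
m=np.zeros((425,800,3),np.uint8);m[:,:396]=a;m[:333,400:]=b
cv2.imwrite('pics/c7.png',m)
E
```

```text
position: [0.4793, -0.0663, 0.2231]
tool_rot: [0.013, 1.0, -0.0, 0.0]
ft_force: [1.4, -0.2, -0.5]
time: 15.65
position: [0.4767, -0.1947, 0.3232]
tool_rot: [0.014, 1.0, -0.002, 0.002]
ft_force: [-0.1, -0.8, -0.1]
t 15.65 tcp stand [-221.2 -310.   323.2] F [-0.1 -0.8] -0.1 toolx yaw err 0.03 tilt [ 0.0046 -0.0031]
```

View pics/c7.png

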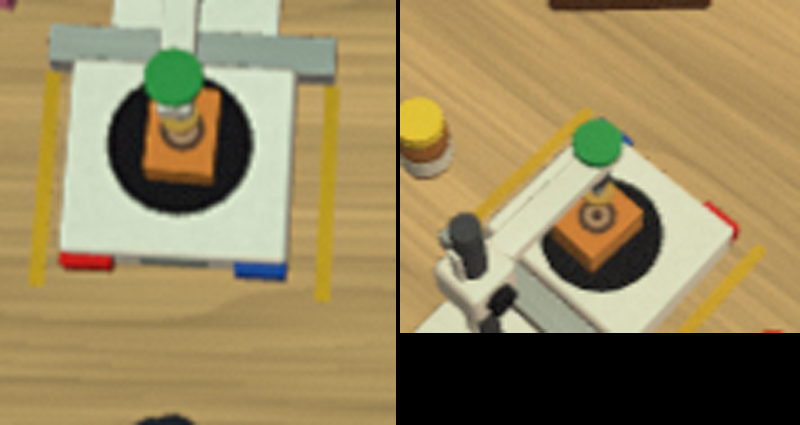

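The stage lies flush along the bar. FL is at (72,60), FR at (297,72), RR at (287,264), RL at (61,253), and the specimen is on the disc under the foot. The pad is at (174,77) in the top crop and (598,143) in the scene crop.

```bash
python3 - <<'E'
from h import *
k=5/3.6
s=lambda u,v:(u*k,v*k)
fit(FL=s(72,60),FR=s(297,72),RR=s(287,264),RL=s(61,253))
for z in(.225,.23,.235):
  print(z,*[(RS.T@(px(n,u,v,z)[:2]-O)*1000).round(1) for n,u,v in(('top',228,139.1),('scene',244.2,217.7))])
print('spec top',(RS.T@(C(*s(182,129),.08)[:2]-O)*1000))
E
```

```text
stage c [-76.6   5. ] yaw -0.004 res mm 2.2
FL [-1.3 89.7] FR [ -2.  -80.3] RR [-152.   -79.7] RL [-151.3   90.3] rl [-160.4   70.3] rr [-160.9  -59.7] spot [-66.6   5. ] 
0.225 [-68.8   0.2] [-55.5  10.3]
0.23 [-70.3  -0.1] [-53.5  12.2]
0.235 [-71.9  -0.5] [-51.5  14. ]
spec top [-61.74309837   2.16391917]
```

```bash
python3 -m crank '[[0,5.5,-1,0,0,0,1],[-2,6,0,0,0,0,1],[-4,6,0,0,0,0,1],[-4.5,6,0,0,0,0,1],[-4.5,6,0,0,0,0,1]]'|sed -n '1,4p';python3 -m crank '[[0,1,0,0,0,0,1],[0,0,0,0,0,0,1]]'|sed -n '1,4p'; python3 -c "
from h import *
st()"
```

```text
time: 16.38
position: [0.6121, 0.0738, 0.3294]
tool_rot: [0.012, 1.0, 0.0, -0.001]
ft_force: [0.7, -0.3, 0.1]
time: 16.62
position: [0.611, 0.0817, 0.3291]
tool_rot: [0.012, 1.0, 0.0, -0.002]
ft_force: [-0.3, 0.8, -0.3]
t 16.62 tcp stand [-94.7 -29.9 329.1] F [-0.4  0.8] -0.3 toolx yaw err 0.21 tilt [-0.0035  0.    ]
```

```bash
python3 -m crank '[[-1.5,1.6,0,0,0,0,1],[-1.4,1.5,0,0,0,0,1],[0,0,1,0,0,0,1],[0,0,1,0,0,0,1],[0,0,0.5,0,0,0,1]]'|sed -n '1,4p';python3 -m crank '[[0,0,0.5,0,0,0,1],[0,0,0.5,0,0,0,1]]'|sed -n '1,4p'; python3 -c "
from h import *
st()"
```

```text
time: 17.25
position: [0.6409, 0.1087, 0.304]
tool_rot: [0.014, 1.0, -0.0, -0.002]
ft_force: [-0.1, -0.1, 0.3]
time: 17.5
position: [0.6422, 0.1094, 0.2953]
tool_rot: [0.014, 1.0, -0.0, 0.0]
ft_force: [-0.1, -0.2, 0.1]
t 17.5 tcp stand [-64.3  -1.4 295.3] F [-0.  -0.2] 0.1 toolx yaw err -0.01 tilt [ 0.0001 -0.    ]
```

```bash
for i in 1 ; do python3 -m crank '[[0,0,0.3,0,0,0,1]]'|sed -n '2,4p';python3 -m crank '[[0,0,0.3,0,0,0,1]]'|sed -n '2,4p';python3 -m crank '[[0,0,0.3,0,0,0,1]]'|sed -n '2,4p'; done
python3 -c "
from h import *
for n in('top','scene'):print(proj(n,px(n,0,0,0)),proj(n,np.r_[O+RS@[-.065,0],.23]))"
```

```text
position: [0.6422, 0.1096, 0.2922]
tool_rot: [0.014, 1.0, -0.0, -0.0]
ft_force: [-1.2, -0.6, -0.8]
position: [0.6423, 0.1097, 0.2894]
tool_rot: [0.014, 1.0, -0.0, 0.0]
ft_force: [-0.3, -0.1, -0.0]
position: [0.6423, 0.1097, 0.2864]
tool_rot: [0.014, 1.0, -0.0, 0.0]
ft_force: [1.3, 0.8, -0.5]
[8.47793887e-14 3.24308468e-14] [228.06310621 136.88824383]
[-1.1982465e-14 -1.2641566e-13] [243.67234301 211.9338933 ]
```

The two views agree on a pad height of about 0.205–0.21, so the gauge starts partly lowered. I'll keep descending slowly.

```bash
python3 -m crank '[[0,0,0.3,0,0,0,1]]'|sed -n '2,4p';python3 -m crank '[[0,0,0.3,0,0,0,1]]'|sed -n '2,4p';python3 -m crank '[[0,0,0.3,0,0,0,1]]'|sed -n '2,4p';python3 -m crank '[[0,0,0.3,0,0,0,1]]'|sed -n '2,4p';python3 -m crank '[[0,0,0.3,0,0,0,1]]'|sed -n '2,4p'
```

```text
position: [0.6423, 0.1097, 0.2834]
tool_rot: [0.014, 1.0, -0.0, 0.0]
ft_force: [0.7, 0.8, -0.1]
position: [0.6423, 0.1097, 0.2807]
tool_rot: [0.014, 1.0, -0.0, 0.0]
ft_force: [-0.5, 0.5, 2.6]
position: [0.6423, 0.1097, 0.2779]
tool_rot: [0.014, 1.0, -0.0, 0.0]
ft_force: [-0.8, -0.8, 3.0]
position: [0.6423, 0.1097, 0.2747]
tool_rot: [0.014, 1.0, 0.0, 0.0]
ft_force: [-1.9, 0.3, 3.3]
position: [0.6423, 0.1097, 0.2715]
tool_rot: [0.014, 1.0, 0.0, 0.0]
ft_force: [-0.7, -0.1, 3.8]
```

```bash
python3 -m crank '[[0,0,0.5,0,0,0,1],[0,0,0.5,0,0,0,1],[0,0,0.5,0,0,0,1],[0,0,0.5,0,0,0,1],[0,0,0.3,0,0,0,1]]'|sed -n '2,4p'; for f in 1;do python3 -m crank '[[0,0,0.2,0,0,0,1]]'|sed -n '2,4p';python3 -m crank '[[0,0,0.2,0,0,0,1]]'|sed -n '2,4p';python3 -m crank '[[0,0,0.2,0,0,0,1]]'|sed -n '2,4p';done
```

```text
position: [0.6423, 0.1097, 0.248]
tool_rot: [0.014, 1.0, 0.0, -0.0]
ft_force: [-0.5, -0.0, 3.5]
position: [0.6423, 0.1097, 0.2462]
tool_rot: [0.014, 1.0, 0.0, 0.0]
ft_force: [-0.5, -0.0, 3.7]
position: [0.6423, 0.1097, 0.2444]
tool_rot: [0.014, 1.0, 0.0, 0.0]
ft_force: [-0.6, 0.9, 3.4]
position: [0.6423, 0.1097, 0.2424]
tool_rot: [0.014, 1.0, 0.0, 0.0]
ft_force: [-0.2, 0.1, 4.2]
```

```bash
python3 -m crank '[[0,0,0.2,0,0,0,1]]'|sed -n '2,4p';python3 -m crank '[[0,0,0.2,0,0,0,1]]'|sed -n '2,4p';python3 -m crank '[[0,0,0.2,0,0,0,1]]'|sed -n '2,4p';python3 -m crank '[[0,0,0,0,0,0,1]]'|sed -n '2,4p'
```

```text
position: [0.6423, 0.1097, 0.2406]
tool_rot: [0.014, 1.0, 0.0, 0.0]
ft_force: [-1.1, 0.2, 4.6]
position: [0.6423, 0.1097, 0.2388]
tool_rot: [0.014, 1.0, -0.0, 0.0]
ft_force: [-0.9, 0.7, 6.6]
position: [0.6423, 0.1097, 0.2369]
tool_rot: [0.014, 1.0, 0.0, 0.0]
ft_force: [-2.0, 1.0, 6.2]
position: [0.6423, 0.1097, 0.2366]
tool_rot: [0.014, 1.0, 0.0, 0.0]
ft_force: [-1.3, -0.1, 3.6]
```

```bash
python3 -m crank '[[0,0,0.15,0,0,0,1],[0,0,0,0,0,0,1],[0,0,0,0,0,0,1]]'|sed -n '2,4p';python3 -m crank '[[0,0,-0.4,0,0,0,1],[0,0,-2,0,0,0,1],[0,0,-4,0,0,0,1],[0,0,-5,0,0,0,1]]'|sed -n '2,4p';python3 -m crank '[[3,-6,-1,0,0,0,1],[4,-6,0,0,0,0,1],[4,-6,0,0,0,0,1],[2,-6,0,0,0,0,1],[0,-6,0,0,0,0,1]]'|sed -n '1,4p'; python3 - <<'E'
from h import *
a=cams.camera('top')[118:236,180:290,::-1];b=cams.camera('scene')[175:275,185:305,::-1]
a=cv2.resize(a,(396,425),interpolation=2);b=cv2.resize(b,(400,333),interpolation=2)
m=np.zeros((425,800,3),np.uint8);m[:,:396]=a;m[:333,400:]=b
cv2.imwrite('pics/c8.png',m)
for z in(.165,.1655):
  p=np.r_[O+RS@[-.065,0],z]
  u,v=proj('scene',p);w=proj('top',p);print('pad expected: scene',400+(u-185)/.3,(v-175)/.3,'top',(w-[180,118])*3.6)
E
```

```text
position: [0.6423, 0.1097, 0.2352]
tool_rot: [0.014, 1.0, 0.0, 0.0]
ft_force: [-0.7, 0.6, 5.5]
position: [0.6416, 0.1094, 0.3481]
tool_rot: [0.014, 1.0, -0.0, -0.002]
ft_force: [1.8, -0.2, 0.3]
time: 21.5
position: [0.5159, -0.1667, 0.358]
tool_rot: [0.014, 1.0, 0.0, -0.001]
ft_force: [0.8, -1.0, -0.0]
pad expected: scene 596.0033244544527 162.98212362923599 top [177.78709857  97.66799952]
pad expected: scene 596.0002057856792 162.692187018507 top [177.75241835  97.45182487]
```

View pics/c8.png

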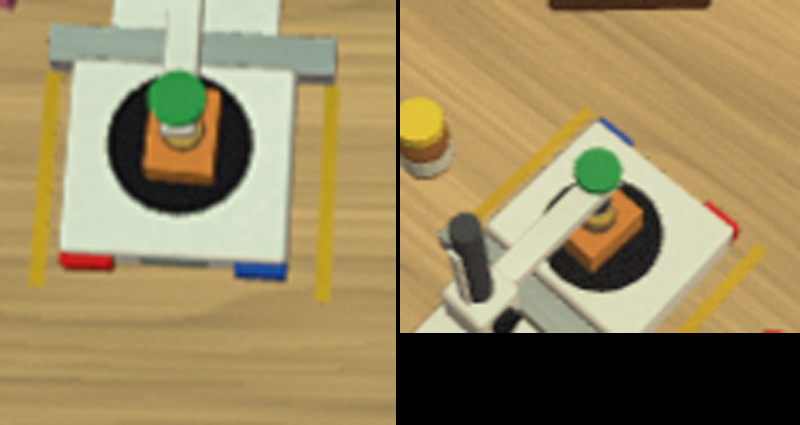

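The stage is still flush and square, and the arm is clear. The pad, at (597,171), has dropped by the expected amount, and the foot rests on the specimen.

```bash
python3 -c "
from rig import ticket
print(ticket.hand_in())"
```

```text
the job is handed in; nothing more can be done
None
```

I handed the job in at about 21.5 s: the stage is flush and square against the stop bar, about 5 mm off the centre line, and the gauge foot rests on the specimen with its spring compressed an estimated 6 mm; no verdict came back.

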